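# Clear a board and hold a moisture meter on the marked spot

### The job

Take the scraper block and sweep the three loose chips off the board with it, not with the fingers, then put the block down on the bench clear of the board. Lift the yellow moisture meter out of its stand and, holding it upright with its foot centred in the blue frame on the board and in line with the frame's long side, press gently until the sprung foot is about halfway in. Finish like that, still holding the meter steadily on the spot; do not disturb the jar, the pumice stone or the roll of tape.

Things in the scene. Friction and masses are not known exactly. Their poses are not given: they have to be found in the camera images.
- board: pale wooden board, 240 (its x) x 132 (its y) x 18 mm over all, one end rounded and corners cut at the other, lying flat on the bench and fixed; origin at the centre of its underside; top face at 18 mm
- mark: thin blue rectangular frame painted on the board's top, outside 44 mm (its x, the long side) x 28 mm (its y), line 3 mm wide; origin at its centre, on the top face; its own place and yaw on the board vary
- chip_0: loose terracotta-coloured chip, about 26 mm across, 12 mm thick, 12 g; origin in its middle (24 mm above the bench while it lies on the board); starts on or beside the blue frame
- chip_1: loose terracotta-coloured chip like chip_0, about 24 mm across, 12 mm thick
- chip_2: loose terracotta-coloured chip like chip_0, about 25 mm across, 12 mm thick
- scraper_block: hand scraper block standing on its rubber foot on the bench: foot 130 (its x) x 34 (its y) x 12 mm, over it a pale wooden grip 112 (x) x 26 (y) mm that reaches from 11 to 61 mm height; about 180 g; origin at the centre of its underside, z up. Grip it across the 26 mm
- stand: black meter stand fixed to the bench, 76 (its x) x 60 (its y) x 50 mm on a base plate 96 x 80 x 6 mm, with a pocket from above 48 x 32 mm; origin at the centre of its underside. The block and the stand change sides from start to start
- meter: yellow moisture meter hanging upright in the stand by its black flange (52 x 36 x 6 mm, lying on the rim); origin at the centre of the flange's underside, z up. Yellow grip 40 (its x) x 24 (its y) mm reaching from 6 to 82 mm above the origin; grip it across the 24 mm. Below the origin a 16 mm round neck to -16 mm and the sprung foot; about 150 g. Lift it 40 mm or more to clear the stand
- foot_tip (a point): centre of the underside of the meter's sprung black foot, a bar 26 (meter's x) x 10 (meter's y) mm; 38 mm below the meter's origin while not pressed
- meter_foot (a joint): how far the sprung foot is pressed in, in m: 0 = fully out, 0.013 = stop; spring about 1 N at the start and 350 N/m, so halfway (0.0065) takes about 3.3 N
- jar: jar with a yellow lid, 64 mm across, 112 mm high, to be left alone; origin at the centre of its underside
- pumice: light pumice stone, 45 x 68 x 27 mm, to be left alone; origin under its centre
- tape: roll of tape lying flat, 54 mm across, 19 mm high, to be left alone; origin under its centre
There are look-alikes about, which are no part of the job. What is shaped like the scraper_block but orange is not meant.

How it is judged:
By the outcome, as a careful person would: the job done as asked, in the order asked, and still so for the second after the job is handed in, while the arm keeps its last pose, push and grip.
It also fails if it takes over 70 s, if anything falls off the work surface, if the arm or the gripper's body presses on something with over 40 N, if the wrist force passes 120 N, or if a joint passes its speed limit or range.

### The arm

A 7-joint arm with a two-finger parallel gripper is mounted at the origin on the work surface; the furniture and walls round the work are solid. World frame = base frame: x ahead of the robot, y to its left, z up, the work surface at z = 0. Lengths are in m, angles in rad, forces in N, time in s.
With the tool pointing down it reaches from about 0.425 to 0.875 m from the base axis. Payload 8.4 kg.
Tool frame: the origin (TCP) lies on the centre line of the jaws, within the pads' length; the fingertips stand 22 mm ahead of it and the grasp point (between the pads) lies 3 mm ahead of it; z points along the fingers, y is the line along which they close (so a half turn about z gives the same grasp; the last joint's range is limited). The gripper opens to 87 mm and grips with 3 to 60 N. Pads are 19 mm wide; open, the fingers measure 117 mm over their backs; the gripper's body (75 mm by 190 mm) begins 51 mm behind the grasp point.
Start: joints at [-1.343, 0.333, 0.04, 1.465, -0.013, 1.343, -0.059], TCP at [0.209, 0.616, 0.245] pointing down, gripper open.
Joint ranges: [-2.58, 2.58], [-0.38, 2.09], [-1.3, 1.39], [0.25, 2.4], [-1.5, 4.64], [0.08, 2.09], [-2.65, 2.65]. Speed limits (rad/s): [2.22, 2.22, 2.79, 2.79, 3.14, 3.14, 3.14].

### API

Orientations are given as a rotation vector (axis times angle).
In Python, from bench import r gives the robot as it stands.
- The arm moves only by the tool carry_out, never from a script. Its argument "motion" is one flat list of numbers, 6 for each row, row after row: the shift along the tool's x, y, z as a fraction of full scale, then the turn, a rotation vector about the tool's x, y, z as a fraction of full scale. A call has 1 to 10 rows; each row shifts and turns the commanded pose from where the row before left it, along the tool's axes as they then stand; what a row does not reach is not made up. Full scale, the value 1, is 0.025 m for a shift and 60 degrees for a turn. A row lasts 1/8 s, in which the tool goes at most 62.5 mm and 10.7 degrees, less where a joint would pass 70% of its speed; a pose out of reach is approached as far as the arm can. A call with a number of a shift or a turn outside -1 to 1 is refused whole. A call with a gripper value outside its range is refused whole. "grip" is the opening, from -1 (shut) to 1 (fully open), set as the call begins (left out, the last holds). The fingers move at their own pace and stop on an object; the grip force is fixed at half the most. Time passes only in rows, so rows that do not move let the fingers close. It gives the time, the measured TCP pose, the force, the opening and the grip force at its end, in the units of the state.
- r.state(): the state, without advancing time (a new reading comes with each control period).
- r.camera(name): name is "side" or "top"; returns the picture (480x640x3 uint8, red, green, blue); there is no depth.
- r.get_calibration(name): a dict with "fx", "fy", "cx", "cy" (pixels), "camera_from_world" (4x4, takes a point from world to camera coordinates). Camera axes: x right, y down, z forward; pixel columns grow to the right and rows downward; lengths in m; the calibration is good to about 2 mm. A picture is of the moment at which its call begins. get_calibration takes no time and is no camera call.
- r.job_done(): hands the job in; it is judged then, once.
The state is a dict: "t": time; "qpos": joint angles; "joint_vel": joint speeds; "tau": joint torques, N m; "eef_pos": TCP position; "tcp_rot": TCP orientation; "ft_force": force on the tool from outside, world axes, zero at the start; "wrist_torque": the same for the moment, N m; "width": opening from 0.0 (shut) to 1.0 (fully open); "finger_force": force on a finger pad.
Only numpy, scipy, OpenCV 4.12 (cv2) and the standard library are available. Lean on these libraries where they do the work, as an engineer would, in place of code of your own. Each camera call takes 0.05 s, during which the arm holds its last target. There are 200 camera calls.

## Working session

There is one attempt and no reset: what is moved stays moved. The work goes in short steps, Python scripts to look and compute and a tool call to move; the robot and the scene stay as the last step left them, time stands still between calls to the robot, and variables do not carry over. Pictures are saved under pics/ and viewed, at most 13 in all, crops included, and the job is handed in when it is done.

Besides the shell and the picture viewer there is one more tool, called after "Call:" by a JSON object that holds its "name" and its "arguments". carry_out: Moves the arm, as the interface text tells. Shift numbers are shares of 0.025 m and turn numbers shares of 60 degrees, none past 1 either way. Its arguments: {"type":"object","properties":{"motion":{"type":"array"},"grip":{"type":"number"}},"required":["motion"]}

```bash
mkdir -p pics; python3 - <<'E'
from bench import r
import cv2
for n in("top","side"):
    cv2.imwrite(f"pics/{n}0.png",r.camera(n)[:,:,::-1]); c=r.get_calibration(n); print(n,c)
s=r.state();print(s)
E
```

```text
top {'fx': 451.7229554374506, 'fy': 451.7229554374506, 'cx': 317.87694788937586, 'cy': 235.74933939018712, 'camera_from_world': array([[-0.02257298, -0.99973619, -0.00424325, -0.04077335],
       [-0.99601999,  0.02285473, -0.0861501 ,  0.58877598],
       [ 0.08622435,  0.00228169, -0.99627313,  0.9689832 ],
       [ 0.        ,  0.        ,  0.        ,  1.        ]])}
side {'fx': 577.5242572418196, 'fy': 577.5242572418196, 'cx': 320.7837498801897, 'cy': 239.30455221335717, 'camera_from_world': array([[ 0.85819287, -0.5127387 ,  0.02457676, -0.52798899],
       [-0.23198851, -0.43010826, -0.87246101,  0.17775147],
       [ 0.45791519,  0.7430383 , -0.48806533,  1.29589134],
       [ 0.        ,  0.        ,  0.        ,  1.        ]])}
{'t': 0.1, 'qpos': array([-1.34317476,  0.33387013,  0.03986944,  1.46614918, -0.01339442,
        1.34331783, -0.05852716]), 'joint_vel': array([ 0.00040396, -0.00016998, -0.00072494, -0.00142277, -0.00128316,
        0.00022688, -0.00052716]), 'tau': array([ 2.63977563e-03, -6.57801676e+01,  1.33912705e+00, -4.04709685e+01,
       -5.96618140e-02,  4.09558997e-02,  1.13023921e-04]), 'eef_pos': array([0.20857037, 0.6152225 , 0.2437453 ]), 'tcp_rot': array([-5.11123867e-01, -3.09959467e+00,  2.31248246e-03]), 'ft_force': array([-0.3734229 , -0.1910245 , -0.09769815]), 'wrist_torque': array([0.03026811, 0.0145388 , 0.02113223]), 'finger_force': 0.0, 'width': 0.9983718190046034}
```

View pics/top0.png

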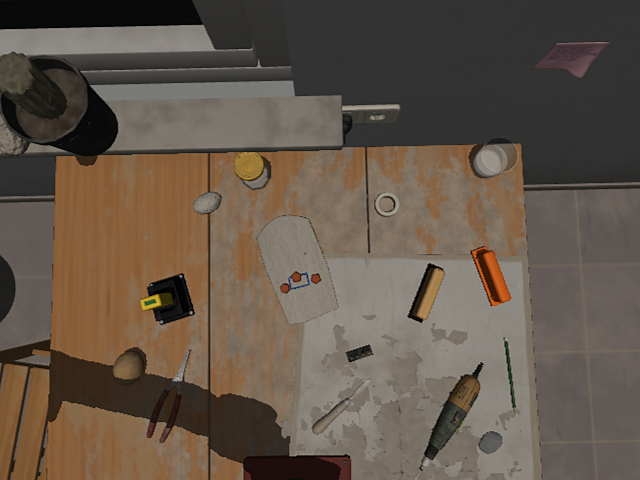

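View pics/side0.png

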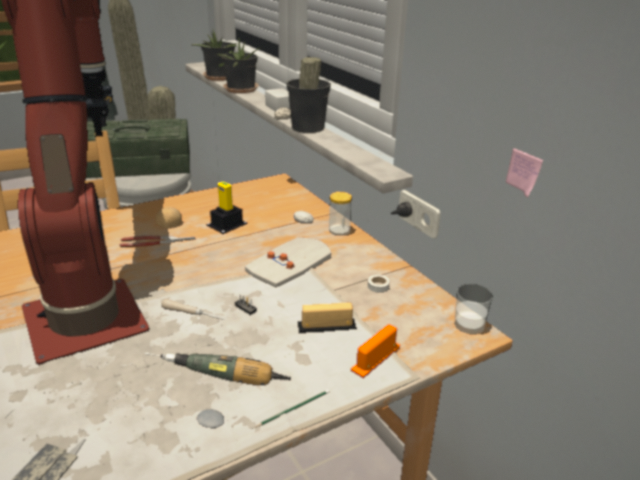

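The top view shows:
- block: pale tan with a black foot, at (428,293); the orange look-alike is at (490,277), not wanted
- meter and stand: (165,298)
- board: about (298,270), with chips at (285,288), (297,277) and (316,279) around the blue frame (299,281)
- leave alone: jar (250,168), pumice (207,202), tape (387,204)
- other look-alikes: the drill's tan grip (465,385) for the block, the stone (128,365) and grey stone (490,440) for the pumice, and the glass (490,160) for the jar

Next I'll take one close crop.

```bash
cat > h.py <<'E'
import numpy as np, cv2
from bench import r
def ray(n,u,v,z):
    c=r.get_calibration(n);T=c["camera_from_world"];R,t=T[:3,:3],T[:3,3]
    d=R.T@[(u-c["cx"])/c["fx"],(v-c["cy"])/c["fy"],1];o=-R.T@t
    return (o+d*(z-o[2])/d[2]).round(4)
def proj(n,p):
    c=r.get_calibration(n);T=c["camera_from_world"];q=T[:3,:3]@np.array(p)+T[:3,3]
    return np.array([c["fx"]*q[0]/q[2]+c["cx"],c["fy"]*q[1]/q[2]+c["cy"]]).round(1)
def crop(im,x,y,w,h,k): return cv2.resize(im[y:y+h,x:x+w],None,fx=k,fy=k,interpolation=cv2.INTER_CUBIC)
E
python3 - <<'E'
from h import *
im=cv2.imread("pics/top0.png")
a=crop(im,245,205,100,125,4);b=crop(im,395,245,60,85,4);c=crop(im,130,260,75,75,4)
o=np.zeros((510,800,3),np.uint8);o[:500,:400]=a;o[:340,410:650]=b
o2=np.zeros((600,700,3),np.uint8)
cv2.imwrite("pics/c1.png",o)
cv2.imwrite("pics/c2.png",np.hstack([crop(im,130,260,75,75,5),crop(im,270,260,60,75,5)]))
E
```

```text
(no output)
```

View pics/c1.png

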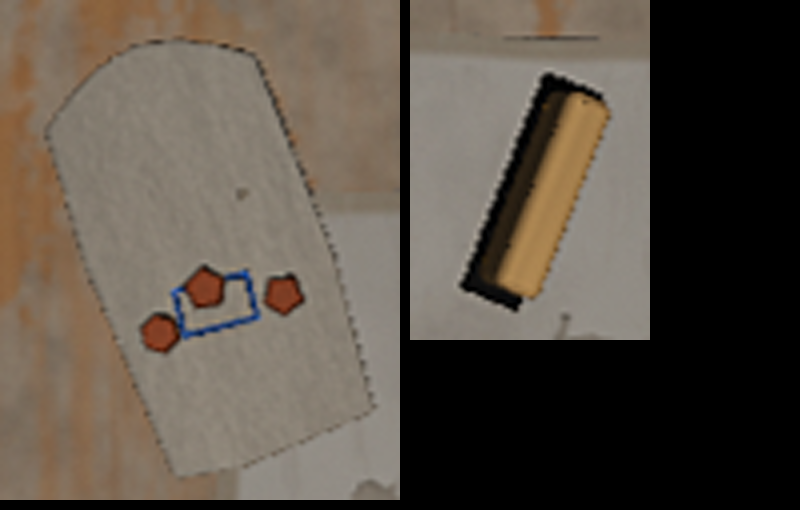

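View pics/c2.png

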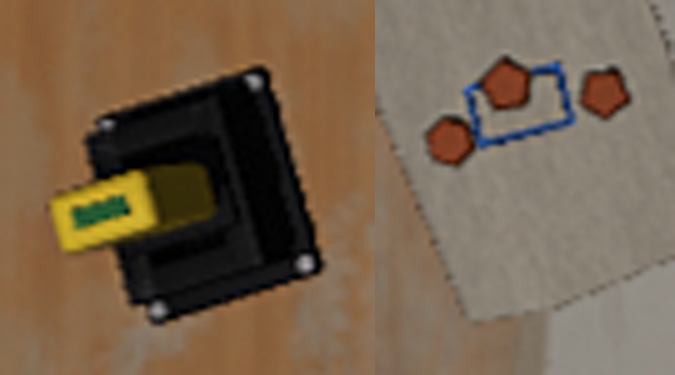

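The crops show the tan block on its black foot (foot corners at crop (547,75), (605,95), (520,308), (462,288)). They also show the yellow meter in its stand and the blue frame with three chips round it.

```bash
python3 - <<'E'
from h import *
def W(P,x0,y0,k,z,off=0): return np.array([ray("top",x0+(a-off+.5)/k-.5,y0+(b+.5)/k-.5,z) for a,b in P])
def show(n,p):
    print(n,"c",p.mean(0).round(4),"edges",[(round(1e3*np.linalg.norm(d)),round(np.degrees(np.arctan2(d[1],d[0])),1)) for d in (np.roll(p,-1,0)-p)[:,:2]])
show("foot",W([(547,75),(605,95),(520,308),(462,288)],395,245,4,.012,410))
show("grip",W([(572,90),(611,112),(538,299),(499,284)],395,245,4,.061,410))
show("mark",W([(173,292),(250,270),(260,318),(183,339)],245,205,4,.018))
show("mtop",W([(50,200),(150,170),(160,235),(68,252)],130,260,5,.132))
show("screws",W([(108,124),(255,80),(306,262),(158,310)],130,260,5,.006))
show("base",W([(85,133),(265,67),(322,268),(155,325)],130,260,5,.006))
print("chips",W([(206,287),(160,332),(284,295)],245,205,4,.03))
print("board",W([(47,130),(180,477),(245,466),(375,407),(330,240),(258,55),(170,38)],245,205,4,.018))
show("tip ch",W([(47,130),(180,477)],245,205,4,.018))
for n,u,v in(("jar",250,168),("pum",207,202),("tape",387,204)): print(n,ray("top",u,v,{"jar":.112,"pum":.02,"tape":.019}[n]))
print(ray("side",327,330,0.0),ray("side",342,200,.112))
s=r.state(); from scipy.spatial.transform import Rotation as R
print(R.from_rotvec(s["tcp_rot"]).as_matrix().round(3))
E
```

```text
foot c [ 0.4582 -0.2886  0.012 ] edges [(34, np.float64(-110.5)), (126, np.float64(155.8)), (33, np.float64(69.9)), (127, np.float64(-24.1))]
grip c [ 0.4575 -0.2884  0.061 ] edges [(23, np.float64(-121.0)), (105, np.float64(156.1)), (22, np.float64(67.7)), (109, np.float64(-23.1))]
mark c [ 0.4899 -0.0099  0.018 ] edges [(44, np.float64(-75.4)), (27, np.float64(-169.5)), (44, np.float64(103.9)), (26, np.float64(11.0))]
mtop c [0.4559 0.2726 0.132 ] edges [(40, np.float64(-74.6)), (26, np.float64(-170.8)), (36, np.float64(99.1)), (21, np.float64(19.6))]
screws c [0.4574 0.2752 0.006 ] edges [(68, np.float64(-74.6)), (84, np.float64(-164.2)), (68, np.float64(106.7)), (86, np.float64(15.5))]
base c [0.4556 0.2752 0.006 ] edges [(85, np.float64(-71.1)), (93, np.float64(-164.0)), (77, np.float64(107.5)), (91, np.float64(20.5))]
chips [[ 0.4997 -0.0049  0.03  ]
 [ 0.476   0.0205  0.03  ]
 [ 0.4945 -0.0472  0.03  ]]
board [[ 0.5884  0.0823  0.018 ]
 [ 0.3969  0.0118  0.018 ]
 [ 0.402  -0.0237  0.018 ]
 [ 0.4323 -0.0955  0.018 ]
 [ 0.524  -0.0731  0.018 ]
 [ 0.6276 -0.0356  0.018 ]
 [ 0.6382  0.0132  0.018 ]]
tip ch c [0.4926 0.047  0.018 ] edges [(204, np.float64(-159.8)), (204, np.float64(20.2))]
jar [0.7218 0.0807 0.112 ]
pum [0.6693 0.1913 0.02  ]
tape [ 0.6557 -0.2097  0.019 ]
[ 0.4528 -0.2988  0.    ] [0.7141 0.0556 0.112 ]
[[-0.947  0.321 -0.   ]
 [ 0.321  0.947 -0.001]
 [-0.    -0.001 -1.   ]]
```

Call:
{"name": "carry_out", "arguments": {"motion": [-0.94,-0.38,0,0,0,0,-0.94,-0.38,0,0,0,0,-0.94,-0.38,0,0,0,0,-0.94,-0.38,0,0,0,0,-0.94,-0.38,0,0,0,0,-0.94,-0.38,0,0,0,0,-0.94,-0.38,0,0,0,0,-0.94,-0.38,0,0,0,0,-0.94,-0.38,0,0,0,0,-0.94,-0.38,0,0,0,0], "grip": 1}}

```text
t: 1.35
eef_pos: [0.4012, 0.4494, 0.2441]
tcp_rot: [-0.511, -3.099, 0.001]
ft_force: [-0.1, 0.1, -0.1]
width: 1.003
finger_force: 0.0
```

Call:
{"name": "carry_out", "arguments": {"motion": [-0.94,-0.38,0,0,0,0,-0.94,-0.38,0,0,0,0,-0.94,-0.38,0,0,0,0,-0.44,-0.98,0,0,0,0,-0.44,-0.98,0,0,0,0,-0.44,-0.98,0,0,0,0,-0.44,-0.98,0,0,0,0,-0.44,-0.98,0,0,0,0,-0.44,-0.98,0,0,0,0,-0.44,-0.98,0,0,0,0]}}

```text
t: 2.6
eef_pos: [0.4761, 0.2117, 0.2447]
tcp_rot: [0.511, 3.1, 0.001]
ft_force: [-0.0, -0.2, 0.8]
width: 1.0
finger_force: 0.0
```

Call:
{"name": "carry_out", "arguments": {"motion": [-0.44,-0.98,0,0,0,0,-0.44,-0.98,0,0,0,0,-0.44,-0.98,0,0,0,0,-0.44,-0.98,0,0,0,0,-0.44,-0.98,0,0,0,0,-0.44,-0.98,0,0,0,0,-0.44,-0.98,0,0,0,0,-0.44,-0.98,0,0,0,0,-0.18,-0.96,0,0,0,0,-0.18,-0.96,0,0,0,0]}}

```text
t: 3.85
eef_pos: [0.4891, -0.0503, 0.2446]
tcp_rot: [0.511, 3.1, 0.001]
ft_force: [0.7, -0.5, -0.2]
width: 0.998
finger_force: 0.0
```

Call:
{"name": "carry_out", "arguments": {"motion": [-0.18,-0.96,0,0,0,0,-0.18,-0.96,0,0,0,0,-0.18,-0.96,0,0,0,0,-0.18,-0.96,0,0,0,0,-0.18,-0.96,0,0,0,0,-0.18,-0.96,0,0,0,0,-0.18,-0.96,0,0,0,0,-0.18,-0.96,0,0,0,0,-0.18,-0.96,0,0,0,0,-0.18,-0.96,0,0,0,0]}}

```text
t: 5.1
eef_pos: [0.4544, -0.2917, 0.2446]
tcp_rot: [0.511, 3.099, 0.001]
ft_force: [0.2, 0.3, -0.3]
width: 0.998
finger_force: 0.0
```

```bash
python3 - <<'E'
from h import *
s=r.state();print(s["qpos"].round(3),s["eef_pos"].round(4))
E
```

```text
[-0.256  0.122  0.818  1.766 -0.093  1.293  1.828] [ 0.4544 -0.2917  0.2446]
```

Call:
{"name": "carry_out", "arguments": {"motion": [-0.1,0.16,1,0,0,0.08,0,0,1,0,0,0,0,0,1,0,0,0,0,0,1,0,0,0,0,0,1,0,0,0,0,0,1,0,0,0,0,0,1,0,0,0,0,0,0.6,0,0,0,0,0,0.5,0,0,0,0,0,0,0,0,0]}}

```text
t: 6.35
eef_pos: [0.4585, -0.2876, 0.0417]
tcp_rot: [-0.64, -3.075, -0.0]
ft_force: [0.1, -0.6, 0.1]
width: 0.999
finger_force: 0.0
```

Call:
{"name": "carry_out", "arguments": {"motion": [0,0,0,0,0,0,0,0,0,0,0,0,0,0,0,0,0,0,0,0,0,0,0,0,0,0,0,0,0,0,0,0,0,0,0,0], "grip": -1}}

```text
t: 7.1
eef_pos: [0.459, -0.2876, 0.0421]
tcp_rot: [0.64, 3.076, -0.0]
ft_force: [-0.6, -0.4, -0.1]
width: 0.398
finger_force: 0.0
```

Call:
{"name": "carry_out", "arguments": {"motion": [0,0,0,0,0,0,0,0,0,0,0,0,0,0,0,0,0,0,0,0,0,0,0,0]}}

```text
t: 7.6
eef_pos: [0.4589, -0.2877, 0.0421]
tcp_rot: [0.641, 3.076, -0.0]
ft_force: [-1.4, -1.4, 0.0]
width: 0.297
finger_force: 30.0
```

Call:
{"name": "carry_out", "arguments": {"motion": [0,0,-0.8,0,0,0,0,0,-0.8,0,0,-0.14,0,0,-0.4,0,0,-0.15,0,0,0,0,0,-0.15,0,0,0,0,0,-0.15,0,0,0,0,0,-0.14,0,0,0,0,0,0]}}

```text
t: 8.48
eef_pos: [0.4591, -0.2876, 0.0931]
tcp_rot: [-0.551, 3.092, -0.0]
ft_force: [0.6, -0.1, -1.8]
width: 0.296
finger_force: 30.0
```

Call:
{"name": "carry_out", "arguments": {"motion": [-0.63,0.85,0,0,0,0,-0.63,0.85,0,0,0,0,-0.63,0.85,0,0,0,0,-0.63,0.85,0,0,0,0,-0.63,0.85,0,0,0,0,-0.63,0.85,0,0,0,0,-0.63,0.85,0,0,0,0,-0.63,0.85,0,0,0,0,0,0,0,0,0,0]}}

```text
t: 9.6
eef_pos: [0.5189, -0.0821, 0.0926]
tcp_rot: [-0.553, 3.092, 0.001]
ft_force: [-1.0, 0.3, -1.9]
width: 0.294
finger_force: 30.0
```

```bash
python3 - <<'E'
from h import *
s=r.state();p=s["eef_pos"];print(p,s["tcp_rot"],s["qpos"].round(2),s["ft_force"],"uv",p[0]*.938+p[1]*.345,-.345*p[0]+.938*p[1])
a=r.camera("top")[:,:,::-1];b=r.camera("side")[:,:,::-1]
cv2.imwrite("pics/p3.png",np.hstack([crop(a,230,190,133,200,3),crop(b,230,180,133,200,3)]))
E
```

```text
[ 0.51890132 -0.08212549  0.09255736] [-5.52681203e-01  3.09212891e+00  8.59972666e-04] [-0.39  0.24  0.52  1.96 -0.14  0.98  2.12] [-1.03076714  0.31579429 -1.85932787] uv 0.4583961409157287 -0.2560546618566626
```

View pics/p3.png

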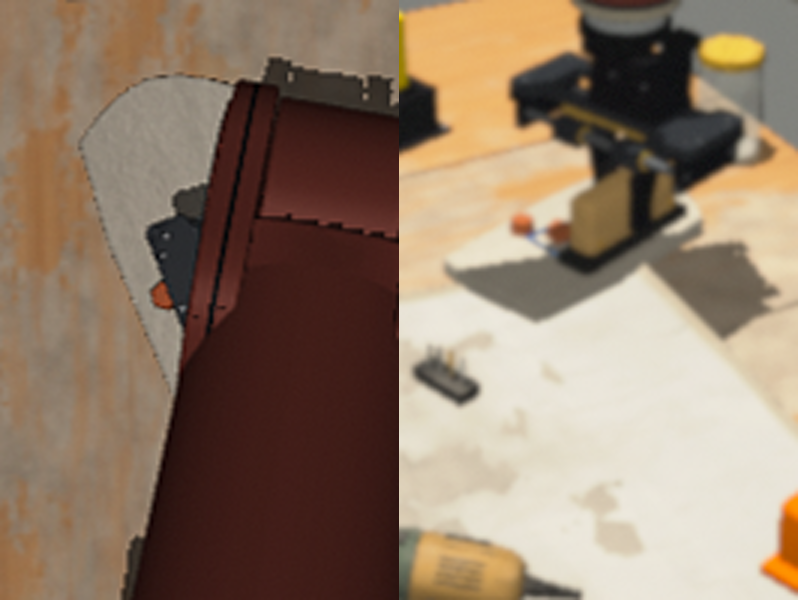

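The side view shows the block held level over the board's right edge, short of the chips (board seen around (600,230) in the picture). Now I'll lower it and sweep.

Call:
{"name": "carry_out", "arguments": {"motion": [0,0,0.6,0,0,0,0,0,0.4,0,0,0,0,0,0.22,0,0,0,0,0,0,0,0,0]}}

```text
t: 10.2
eef_pos: [0.5179, -0.0848, 0.061]
tcp_rot: [0.552, -3.092, 0.0]
ft_force: [0.1, -0.2, -1.2]
width: 0.29
finger_force: 30.0
```

Call:
{"name": "carry_out", "arguments": {"motion": [0,0.4,0,0,0,0,0,0.5,0,0,0,0,0,0.5,0,0,0,0,0,0.5,0,0,0,0,0,0.5,0,0,0,0,0,0.5,0,0,0,0,0,0.5,0,0,0,0,0,0.5,0,0,0,0,0,0.5,0,0,0,0,0,0.5,0,0,0,0]}}

```text
t: 11.45
eef_pos: [0.4754, 0.0313, 0.0615]
tcp_rot: [0.553, -3.092, -0.0]
ft_force: [0.5, -0.9, 1.0]
width: 0.3
finger_force: 30.0
```

Call:
{"name": "carry_out", "arguments": {"motion": [0,0.5,0,0,0,0,0,0.5,0,0,0,0,0,0.4,0,0,0,0,0,0,0,0,0,0]}}

```text
t: 11.95
eef_pos: [0.4673, 0.0657, 0.065]
tcp_rot: [-0.553, 3.084, 0.003]
ft_force: [-0.7, 1.5, 25.8]
width: 0.302
finger_force: 30.0
```

```bash
python3 - <<'E'
from h import *
a=r.camera("top")[:,:,::-1];b=r.camera("side")[:,:,::-1]
cv2.imwrite("pics/p4.png",np.hstack([crop(a,210,190,133,200,3),crop(b,210,160,133,200,3)]))
E
```

```text
(no output)
```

View pics/p4.png

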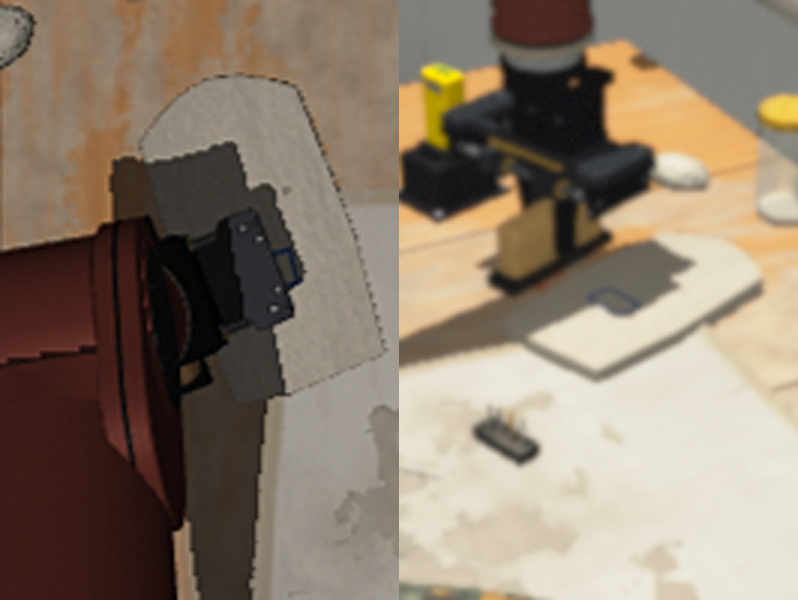

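The board and frame are clear, but a chip is wedged under the block's foot beyond the left edge, giving 26 N upward. I'll lift off it.

Call:
{"name": "carry_out", "arguments": {"motion": [0,0,-0.3,0,0,0,0,0,-0.6,0,0,0,0,0,-1,0,0,0,0,0,-1,0,0,0]}}

```text
t: 12.55
eef_pos: [0.4631, 0.0631, 0.135]
tcp_rot: [0.552, -3.092, 0.001]
ft_force: [0.3, -0.6, -1.8]
width: 0.294
finger_force: 30.0
```

Call:
{"name": "carry_out", "arguments": {"motion": [0,-1,0,0,0,0,0,-1,0,0,0,0,0,-1,0,0,0,0,0,-1,0,0,0,0,0,-1,0,0,0,0,0,-1,0,0,0,0,0,-1,0,0,0,0,0,-1,0,0,0,0]}}

```text
t: 13.55
eef_pos: [0.5329, -0.1249, 0.1344]
tcp_rot: [0.553, -3.092, -0.0]
ft_force: [-0.4, 1.3, -1.5]
width: 0.3
finger_force: 30.0
```

```bash
python3 - <<'E'
from h import *
a=r.camera("top")[:,:,::-1];b=r.camera("side")[:,:,::-1]
cv2.imwrite("pics/p5.png",np.hstack([crop(a,220,190,133,200,3),crop(b,200,180,133,200,3)]))
print(r.state()["ft_force"],r.state()["qpos"].round(2))
E
```

```text
[-0.11828855 -0.1615768  -2.07863705] [-0.37  0.24  0.59  1.87 -0.15  1.07  2.21]
```

View pics/p5.png

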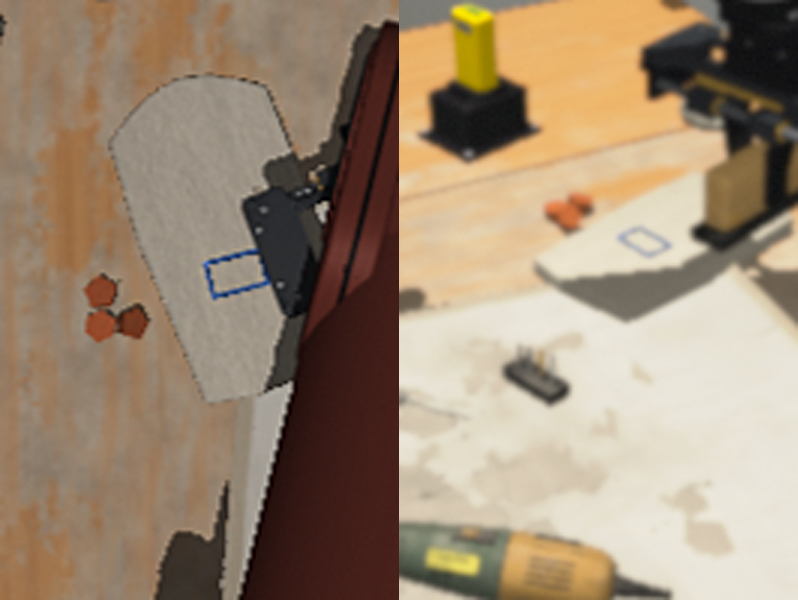

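The top view shows all three chips on the bench left of the board, around (110,310) in the crop, and the frame is free. Next I'll set the block down to the right.

Call:
{"name": "carry_out", "arguments": {"motion": [0.57,-0.99,0,0,0,0,0.57,-0.99,0,0,0,0,0.57,-0.99,0,0,0,0,0.57,-0.99,0,0,0,0,0,0,1,0,0,0,0,0,1,0,0,0,0,0,0.9,0,0,0,0,0,0.4,0,0,0,0,0,0.24,0,0,0,0,0,0,0,0,0]}}

```text
t: 14.9
eef_pos: [0.514, -0.2368, 0.0459]
tcp_rot: [-0.553, 3.092, -0.0]
ft_force: [0.2, -1.0, -1.2]
width: 0.295
finger_force: 30.0
```

Call:
{"name": "carry_out", "arguments": {"motion": [0,0,0.1,0,0,0,0,0,0.05,0,0,0,0,0,0,0,0,0]}}

```text
t: 15.28
eef_pos: [0.5141, -0.237, 0.0421]
tcp_rot: [-0.553, 3.092, -0.0]
ft_force: [-0.7, 0.0, 1.1]
width: 0.295
finger_force: 30.0
```

Call:
{"name": "carry_out", "arguments": {"motion": [0,0,0,0,0,0,0,0,0,0,0,0,0,0,0,0,0,0,0,0,0,0,0,0,0,0,0,0,0,0], "grip": 1}}

```text
t: 15.9
eef_pos: [0.5138, -0.237, 0.0418]
tcp_rot: [0.553, -3.093, 0.0]
ft_force: [0.1, 0.1, 0.2]
width: 0.781
finger_force: 0.0
```

Call:
{"name": "carry_out", "arguments": {"motion": [0,0,-0.6,0,0,0,0,0,-1,0,0,0,0,0,-1,0,0,0,0,0,-1,0,0,0,0,0,-1,0,0,0,0,0,-1,0,0,0,0,0,-1,0,0,0.17,0,0,-0.8,0,0,0.17,0,0,0,0,0,0.17,0,0,0,0,0,0.17]}}

```text
t: 17.15
eef_pos: [0.5138, -0.2372, 0.2282]
tcp_rot: [0.569, 3.088, 0.0]
ft_force: [-0.2, -1.3, 0.1]
width: 0.999
finger_force: 0.0
```

```bash
python3 - <<'E'
from h import *
from scipy.spatial.transform import Rotation as R
s=r.state();M=R.from_rotvec(s["tcp_rot"]).as_matrix();print(s["eef_pos"],np.degrees(np.arctan2(M[1,1],M[0,1])),M[:,2].round(4),s["width"],s["qpos"].round(2))
im=r.camera("top")[:,:,::-1];cv2.imwrite("pics/p6.png",im)
cv2.imwrite("pics/c6.png",crop(im,130,255,110,90,7))
b=r.camera("side")[:,:,::-1];cv2.imwrite("pics/c6s.png",np.vstack([crop(b,180,170,80,70,6)]))
E
```

```text
[ 0.51383369 -0.23721132  0.22822014] 69.11331786074065 [ 0.0015 -0.     -1.    ] 0.9993527975080514 [-0.31  0.2   0.77  1.73 -0.15  1.27  1.7 ]
```

View pics/c6.png

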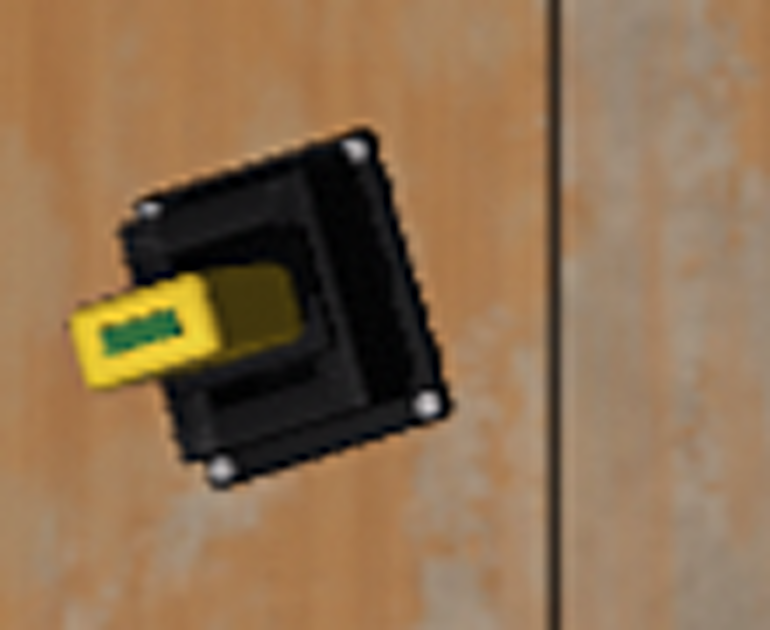

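The meter's top is at crop (146,333), with its long side along about 106° in the world frame. That makes the tool's y target 15.5° and the position about (0.456, 0.274).

Call:
{"name": "carry_out", "arguments": {"motion": [0,0,0,0,0,0.15,0,0,0,0,0,0.15,0,0,0,0,0,0.15,0,0,0,0,0,0.15,0,0,0,0,0,0.15,0,0,0,0,0,0.143,0,0,0,0,0,0,0.97,0.15,0,0,0,0,0.97,0.15,0,0,0,0,0.97,0.15,0,0,0,0]}}

```text
t: 18.5
eef_pos: [0.5045, -0.1634, 0.2272]
tcp_rot: [1.885, 2.513, 0.0]
ft_force: [0.6, 0.3, -0.3]
width: 0.998
finger_force: 0.0
```

Call:
{"name": "carry_out", "arguments": {"motion": [0.97,0.15,0,0,0,0,0.97,0.15,0,0,0,0,0.97,0.15,0,0,0,0,0.97,0.15,0,0,0,0,0.97,0.15,0,0,0,0,0.97,0.15,0,0,0,0,0.97,0.15,0,0,0,0,0.97,0.15,0,0,0,0,0.97,0.15,0,0,0,0,0.97,0.15,0,0,0,0]}}

```text
t: 19.75
eef_pos: [0.4743, 0.0802, 0.2273]
tcp_rot: [1.884, 2.513, 0.001]
ft_force: [0.4, -0.3, 0.4]
width: 0.999
finger_force: 0.0
```

Call:
{"name": "carry_out", "arguments": {"motion": [0.97,0.15,0,0,0,0,0.97,0.15,0,0,0,0,0.97,0.15,0,0,0,0,0.97,0.15,0,0,0,0,0.97,0.15,0,0,0,0,0.97,0.15,0,0,0,0,0.97,0.15,0,0,0,0,0.9,0.15,0,0,0,0,0,0,0,0,0,0,0,0,0,0,0,0]}}

```text
t: 21.0
eef_pos: [0.4508, 0.272, 0.2267]
tcp_rot: [1.893, 2.507, -0.001]
ft_force: [0.1, -0.3, -0.1]
width: 1.004
finger_force: 0.0
```

```bash
cat >> h.py <<'E'
from scipy.spatial.transform import Rotation as R
def go(x,y,z,yaw):
    s=r.state();M=R.from_rotvec(s["tcp_rot"]).as_matrix();p=s["eef_pos"]
    a=np.degrees(np.arctan2(M[1,1],M[0,1]))
    print("pos",p.round(4),"yaw",a.round(2),"toolz",M[:,2].round(4),"shift",((M.T@(np.array([x,y,z])-p))/.025).round(3),"turnz",round(-(yaw-a)/60,3),"f",s["ft_force"].round(2),s["qpos"].round(2))
E
python3 -c "
from h import *
go(.4563,.2738,.108,15.5)"
```

```text
pos [0.4508 0.272  0.2267] yaw 15.9 toolz [-0.e+00 -7.e-04 -1.e+00] shift [0.011 0.232 4.749] turnz 0.007 f [ 0.14 -0.35 -0.08] [-1.05  0.09  0.45  1.81 -0.04  1.25 -0.31]
```

Call:
{"name": "carry_out", "arguments": {"motion": [0.01,0.23,1,0,0,0,0,0,1,0,0,0,0,0,1,0,0,0,0,0,1,0,0,0,0,0,0.5,0,0,0,0,0,0.25,0,0,0,0,0,0,0,0,0]}}

```text
t: 21.88
eef_pos: [0.4563, 0.2744, 0.1083]
tcp_rot: [1.893, 2.507, 0.0]
ft_force: [-0.4, -0.5, -0.6]
width: 1.006
finger_force: 0.0
```

Call:
{"name": "carry_out", "arguments": {"motion": [0,0,0,0,0,0,0,0,0,0,0,0,0,0,0,0,0,0,0,0,0,0,0,0,0,0,0,0,0,0,0,0,0,0,0,0,0,0,0,0,0,0,0,0,0,0,0,0,0,0,0,0,0,0,0,0,0,0,0,0], "grip": -1}}

```text
t: 23.12
eef_pos: [0.456, 0.2745, 0.108]
tcp_rot: [-1.893, -2.507, 0.0]
ft_force: [-0.2, 1.0, -1.6]
width: 0.276
finger_force: 30.0
```

Call:
{"name": "carry_out", "arguments": {"motion": [0,0,-0.4,0,0,0,0,0,-0.8,0,0,0,0,0,-0.8,0,0,0,0,0,-0.8,0,0,0,0,0,0,0,0,0]}}

```text
t: 23.75
eef_pos: [0.4568, 0.2751, 0.1798]
tcp_rot: [1.893, 2.507, 0.005]
ft_force: [1.0, 0.4, -1.8]
width: 0.273
finger_force: 30.0
```

```bash
python3 - <<'E'
from h import *
for im in (cv2.imread("pics/p6.png"),cv2.imread("pics/top0.png"),r.camera("top")[:,:,::-1].copy()):
    f=im.astype(int);m=((f[:,:,0]-f[:,:,2]>20)).astype(np.uint8);m[:250]=0;m[310:]=0;m[:,:270]=0;m[:,330:]=0
    v,u=np.nonzero(m)
    if len(u)<20: print("none",len(u));continue
    w=np.array([ray("top",a,b,.018)[:2] for a,b in zip(u,v)])*1e3
    (c,sz,an)=cv2.minAreaRect(w.astype(np.float32));e=np.linalg.svd(w-w.mean(0))[2][0] if 0 else np.linalg.eigh(np.cov(w.T))[1][:,1]
    print(len(u),np.round(c,1),np.round(sz,1),round(an,1),"mean",w.mean(0).round(1),"pca",np.degrees(np.arctan2(e[1],e[0])).round(1))
go(.4899,-.0099,.17,14)
b=r.camera("side")[:,:,::-1];cv2.imwrite("pics/s7.png",crop(b,170,80,133,130,4))
E
```

```text
97 [490.7  -9. ] [28.7 43.8] 13.1 mean [490.6  -9.4] pca 104.8
82 [490.6  -8.5] [28.7 44.7] 12.8 mean [488.  -10.4] pca 109.4
96 [490.7  -9. ] [28.7 43.8] 13.1 mean [490.4  -9.6] pca 105.9
pos [0.4563 0.2747 0.1786] yaw 15.89 toolz [ 9.0e-04  1.1e-03 -1.0e+00] shift [-11.318  -1.825   0.333] turnz 0.032 f [ 0.33  0.12 -2.45] [-1.04  0.14  0.45  1.86 -0.07  1.16 -0.28]
```

View pics/s7.png

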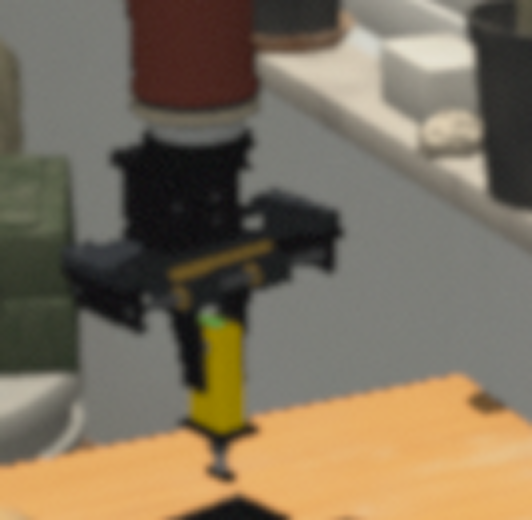

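The side view shows the meter held upright and clear of the stand, with its foot at about (221,473) in the crop. I'll compare that with where the TCP axis projects.

```bash
python3 - <<'E'
from h import *
p=r.state()["eef_pos"]; d=np.array([-.27,.96])
for off in(-.004,0,.004):
    q=p[:2]+off*d
    for z in(.0826,.1206): print(off,z,(np.array(proj("side",[*q,z]))-[170,80]+.5)*4-.5)
go(.4906,-.0093,.12,14.2)
E
```

```text
-0.004 0.0826 [226.7 476.7]
-0.004 0.1206 [223.5 428.7]
0 0.0826 [223.1 475.1]
0 0.1206 [220.3 427.1]
0.004 0.0826 [219.5 473.5]
0.004 0.1206 [216.7 425.1]
pos [0.4558 0.2745 0.1778] yaw 15.9 toolz [-2.e-04  0.e+00 -1.e+00] shift [-11.298  -1.771   2.31 ] turnz 0.028 f [-0.4   0.42 -1.8 ] [-1.04  0.14  0.45  1.86 -0.07  1.16 -0.28]
```

Call:
{"name": "carry_out", "arguments": {"motion": [-0.9,-0.15,0,0,0,0.028,-0.95,-0.15,0,0,0,0,-0.95,-0.15,0,0,0,0,-0.95,-0.15,0,0,0,0,-0.95,-0.15,0,0,0,0,-0.95,-0.15,0,0,0,0,-0.95,-0.15,0,0,0,0,-0.95,-0.15,0,0,0,0,-0.95,-0.15,0,0,0,0,-0.95,-0.15,0,0,0,0]}}

```text
t: 25.1
eef_pos: [0.478, 0.0341, 0.178]
tcp_rot: [-1.931, -2.478, -0.0]
ft_force: [0.7, 0.4, -1.6]
width: 0.272
finger_force: 30.0
```

Call:
{"name": "carry_out", "arguments": {"motion": [-0.95,-0.15,0,0,0,0,-0.85,-0.12,0.2,0,0,0,0,0,0.8,0,0,0,0,0,0.8,0,0,0,0,0,0.3,0,0,0,0,0,0,0,0,0,0,0,0,0,0,0]}}

```text
t: 25.98
eef_pos: [0.4832, -0.0091, 0.1262]
tcp_rot: [1.929, 2.479, 0.001]
ft_force: [-0.1, 0.7, -0.4]
width: 0.276
finger_force: 30.0
```

```bash
python3 - <<'E'
from h import *
go(.4906,-.0093,.1075,14.2)
a=r.camera("top")[:,:,::-1];b=r.camera("side")[:,:,::-1]
cv2.imwrite("pics/p8.png",np.hstack([crop(b,240,215,80,75,6),cv2.resize(crop(a,250,200,100,140,3),(300,450))]))
p=r.state()["eef_pos"];print([(np.array(proj("side",q))-[240,215]+.5)*6-.5 for q in([*p[:2],p[2]-.096],[*p[:2],p[2]-.058],[.4906,-.0093,.018])])
E
```

```text
pos [ 0.4832 -0.0091  0.1262] yaw 14.2 toolz [ 9.e-04  2.e-04 -1.e+00] shift [-0.079  0.284  0.75 ] turnz 0.0 f [-0.12  0.66 -0.41] [-0.74  0.1   0.71  2.03 -0.07  1.03  0.25]
[array([237.1, 247.9]), array([236.5, 171.7]), array([252.7, 268.9])]
```

View pics/p8.png

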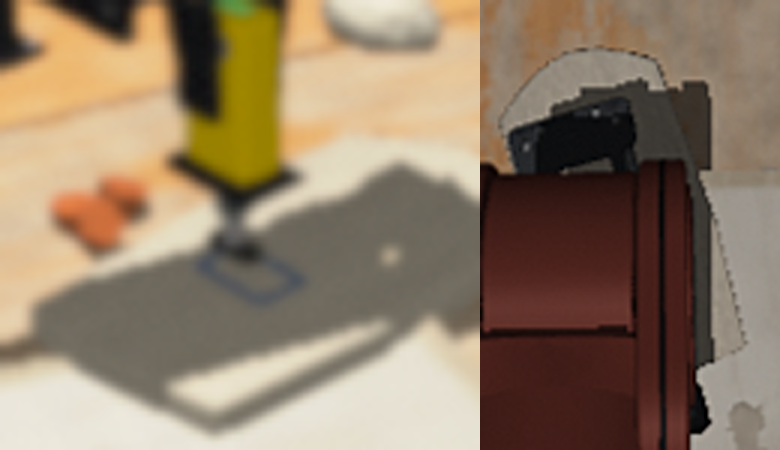

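The foot is at (237,250) in the crop, as predicted, and the frame centre is at about (252,272). Shifting 7 mm along tool y should line them up.

Call:
{"name": "carry_out", "arguments": {"motion": [-0.08,0.28,0,0,0,0,0,0,0.2,0,0,0,0,0,0,0,0,0,0,0,0,0,0,0]}}

```text
t: 26.58
eef_pos: [0.49, -0.0092, 0.1204]
tcp_rot: [-1.93, -2.479, 0.001]
ft_force: [0.4, -0.8, -0.6]
width: 0.278
finger_force: 30.0
```

```bash
python3 - <<'E'
from h import *
go(.4906,-.0093,.1075,14.2)
b=r.camera("side")[:,:,::-1]
cv2.imwrite("pics/p9.png",crop(b,250,225,60,50,10))
p=r.state()["eef_pos"];print([(np.array(proj("side",q))-[250,225]+.5)*10-.5 for q in([*p[:2],p[2]-.096],[.4906,-.0093,.018])])
E
```

```text
pos [ 0.49   -0.0092  0.1204] yaw 14.21 toolz [-4.e-04 -2.e-04 -1.e+00] shift [-0.009  0.024  0.517] turnz 0.0 f [ 0.4  -0.83 -0.64] [-0.73  0.13  0.71  2.02 -0.1   1.02  0.27]
[array([319.5, 326.5]), array([321.5, 348.5])]
```

View pics/p9.png

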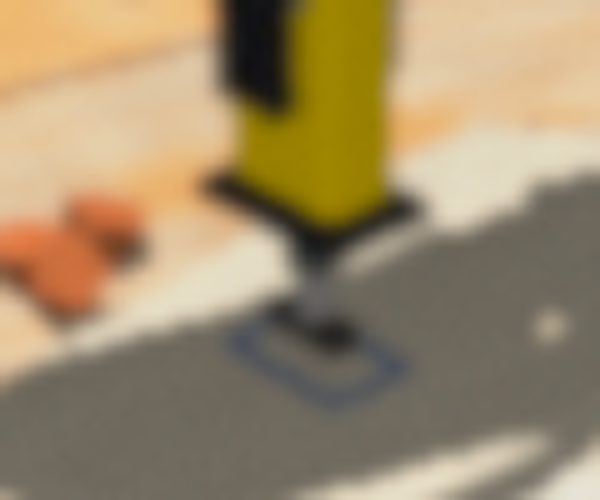

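The foot sits centred over the frame, allowing for the 6 mm gap. I'll press slowly.

Call:
{"name": "carry_out", "arguments": {"motion": [0,0.02,0.12,0,0,0,0,0,0.12,0,0,0,0,0,0.08,0,0,0,0,0,0.08,0,0,0,0,0,0,0,0,0,0,0,0,0,0,0]}}

```text
t: 27.38
eef_pos: [0.4906, -0.009, 0.1106]
tcp_rot: [-1.929, -2.479, -0.0]
ft_force: [-0.7, 0.6, -0.4]
width: 0.278
finger_force: 30.0
```

Call:
{"name": "carry_out", "arguments": {"motion": [0,0,0.06,0,0,0,0,0,0.05,0,0,0,0,0,0,0,0,0,0,0,0,0,0,0,0,0,0,0,0,0]}}

```text
t: 28.0
eef_pos: [0.4906, -0.009, 0.1079]
tcp_rot: [1.93, 2.479, 0.0]
ft_force: [-1.3, 0.9, 1.8]
width: 0.27
finger_force: 30.0
```

```bash
python3 - <<'E'
from h import *
F=[];Z=[]
for i in range(10): 
    b=r.camera("side")[:,:,::-1];s=r.state();F.append(s["ft_force"]);Z.append(s["eef_pos"])
print(np.mean(F,0),np.std(F,0),np.mean(Z,0),np.std(Z,0)); go(.4906,-.0093,.1075,14.2)
cv2.imwrite("pics/p10.png",crop(b,250,225,60,50,10))
E
```

```text
[-0.65083121  0.63874674  1.8393377 ] [0.66664383 0.44994405 0.36971501] [ 0.49063322 -0.00897772  0.10783353] [1.24353843e-05 1.40511007e-05 1.39416447e-05]
pos [ 0.4906 -0.009   0.1078] yaw 14.22 toolz [ 0. -0. -1.] shift [-0.012 -0.004  0.013] turnz 0.0 f [-0.08  1.12  2.33] [-0.72  0.15  0.71  2.03 -0.11  1.    0.29]
```

View pics/p10.png

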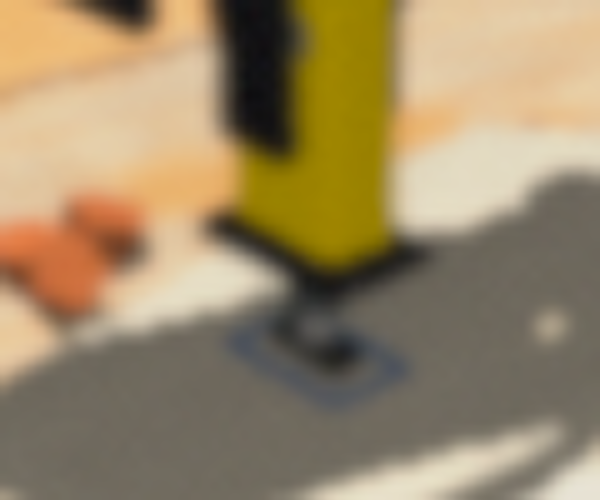

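The foot is in the middle of the frame, at about (318,350) against (320,357) in the crop, and aligned with it. The net force of +1.8 N plus the 1.5 N weight gives about 3.3 N of spring force, which is halfway in. I'm handing it in.

```bash
python3 -c "
from bench import r
print(r.job_done())"
```

```text
the job is handed in; nothing more can be done
None
```

I handed the job in at about 29 s of the 70 s, with no verdict shown. The three chips were swept off the board with the block, and the block is on the bench clear of the board. The meter is held upright in the blue frame, within about 1 mm of centre by eye, with its foot pressed in about halfway (roughly 3.3 N). A chip briefly jammed under the block during the sweep (26 N reading, under the 40 N limit). I kept the arm away from the jar, pumice and tape, but took no final picture of them.

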